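# Pack the baker's caddy

### The arm

A 7-joint arm with a two-finger parallel gripper is mounted at the origin on a cart in front of the work surface, level with it; the furniture and walls round the work are solid. World frame = base frame: x ahead of the robot, y to its left, z up, the work surface at z = 0. Lengths are in m, angles in rad, forces in N, time in s.
With the tool pointing down it reaches from about 0.4 to 0.85 m from the base axis. Payload 4.5 kg.
Tool frame: the origin (TCP) lies midway between the tips of the shut fingers; the grasp point (between the pads) lies behind it (r.grip_point_offset is the z of the grasp point in the tool frame, in m); z points along the fingers, y is the line along which they close (so a half turn about z gives the same grasp; the last joint's range is limited). The gripper opens to 88 mm and grips with 3 to 60 N. Pads are 18 mm wide; open, the fingers measure 123 mm over their backs; the gripper's body (75 mm by 187 mm) begins 45 mm behind the grasp point.
Start: joints at [0.034, 0.689, -0.195, 1.565, 0.157, 0.902, -0.215], TCP at [0.625, 0, 0.239] pointing down, gripper open.
Joint ranges: [-3.01, 3.01], [-0.46, 2.08], [-1.47, 1.51], [0.13, 2.56], [-1, 4.14], [0.04, 2.09], [-2.66, 2.66]. Speed limits (rad/s): [2.57, 2.57, 3.14, 3.14, 3.14, 3.14, 3.14].

### API

Orientations are given as a unit quaternion [x, y, z, w].
In Python, from plant import r, optics, workorder gives the robot as it stands.
- The arm moves only by the shell command python3 -m creep 'ROWS' [FORCE]. ROWS is JSON, a list of rows, each an object of numbers: "grip": the gripper command: -1 is shut, 1 is fully open, values between are in proportion; "tx", "ty", "tz": the shift along the tool's x, y, z in cm; "spin": the turn about the tool's z in degrees. In form: [{"grip": .., "tx": .., "ty": .., "tz": .., "spin": ..}, ...]. A call has 1 to 8 rows; each row shifts and turns the commanded pose from where the row before left it, along the tool's axes as they then stand; what a row does not reach is not made up. A row lasts 1/12 s, in which the tool goes at most 41.7 mm and 7.16 degrees, less where a joint would pass 70% of its speed; a pose out of reach is approached as far as the arm can. A call with a gripper value outside its range is refused whole. The fingers move at their own pace and stop on an object; FORCE is the grip in N (left out, the last holds). Time passes only in rows, so rows that do not move let the fingers close. It gives the time, the measured TCP pose, the force, the opening and the grip force at its end, in the units of the state.
- r.get_state(): the state, without advancing time (a new reading comes with each control period).
- optics.snapshot(name): name is "scene" or "side" or "wrist"; returns (picture, depth): 400x640x3 uint8, red, green, blue; 400x640 float32, m along the optical axis (not along the pixel's ray), 0 where there is no reading.
- optics.get_calibration(name): a dict with "fx", "fy", "cx", "cy" (pixels), "extrinsics" (4x4, takes a point from world to camera coordinates). Camera axes: x right, y down, z forward; pixel columns grow to the right and rows downward; lengths in m; the calibration is good to about 2 mm. A picture is of the moment at which its call begins: read the wrist's pose just before it. get_calibration takes no time and is no camera call; for the wrist camera it gives the pose at the moment of the call.
- workorder.finish_job(): hands the job in; it is judged then, once.
The state is a dict: "clock": time; "q": joint angles; "qd": joint speeds; "joint_torque": joint torques, N m; "tool_pos": TCP position; "eef_rot": TCP orientation; "contact_force": force on the tool from outside, world axes, zero at the start; "moment": the same for the moment, N m; "opening": opening from 0.0 (shut) to 1.0 (fully open); "finger_force": force on a finger pad.
Only numpy, scipy, OpenCV 4.12 (cv2) and the standard library are available. Lean on these libraries where they do the work, as an engineer would, in place of code of your own. Each camera call takes 0.05 s, during which the arm holds its last target. There are 200 camera calls.

### The job

Pack the baker's caddy, the wooden tray with three low bins behind the row of small things: set the biscuit cutter in the big square bin, the grey zinc jar lid in the round bin and the cork in the small square bin, each upright or flat as it stands now and down on the floor of its bin. Leave their look-alikes, the tin cup and the black burr plate with the hole, standing where they are.

Things in the scene. Friction and masses are not known exactly. Their poses are not given: they have to be found in the camera images.
- cutter_mid (a point): Biscuit cutter: grey tin ring, diameter 56, height 24 mm, with a strap bow over it, 50 mm high in all. Point: on the axis, half-way up (25 mm). The bow is 12 mm wide in x and spans the ring along y; its flat top is 16 to 25 mm above the point, within 20 mm of the axis in y: pinch it there across x. x points away from the robot within 0.5 rad. 0.04-0.09 kg. Stands in the front row with the others.
- zinc_lid_mid (a point): Jar lid: a plain closed disc of grey zinc lying flat, 63 mm in diameter and 15 mm high. The point is at its centre, 7.5 mm above its underside, z along its axis. Grip it across the diameter by its upper part, so that the fingers stay above the bin's rim. 0.035 to 0.07 kg. Stands in the front row with the others.
- cork_plug_mid (a point): Cork: a plain tapered cork standing upright on its narrow end, 31 mm in diameter at the top and 28 mm high. The point is at its centre, 14 mm above its foot, z along its axis. 0.02 kg. Stands in the front row with the others.
- burr_plate_mid (a point): Burr plate, to be left alone: a black iron disc with a scalloped edge and a hole in the middle, 76 mm in diameter and 9 mm thick, lying flat. The point is at its centre, 4.5 mm above the table. Stands in the front row with the others.
- cup_mid (a point): Tin cup, to be left alone: grey tin, 66 mm in diameter and 62 mm high, open at the top, with a strap handle that reaches 55 mm from the cup's axis, roughly toward the robot. The point is on the cup's axis, 31 mm above its foot. Stands in the front row with the others.
- bin_square: Big square wooden bin, inside 78 x 78 mm, for the cutter. Fixed with the two others in the caddy, a dark wooden tray 100 x 276 mm: one row left-right, 88 mm apart, any order, yaw within 0.1 rad. Origin: centre of its underside, 4 mm over the table; floor 3 mm, rim 8 mm above the origin; the tray's rim is lower. x across the row (away from the robot), y along it.
- bin_round: Round wooden bin, inside 79 mm in diameter, for the jar lid. Fixed in the caddy; origin at the centre of its underside, 4 mm above the table, floor 3 mm and rim 8 mm above the origin, axes as the big square bin's.
- bin_small: Small square wooden bin, inside 52 x 52 mm, for the cork. Fixed in the caddy; origin at the centre of its underside, 4 mm above the table, floor 3 mm and rim 8 mm above the origin, axes as the big square bin's.

How it is judged:
At the end, for the whole second after the job is handed in: Each of the three things rests upright (0.12 rad) on the floor of its own bin (height within 3.5 mm), centre within 17 mm of the bin's seen from above, at rest; the cup and the burr plate are upright (0.2 rad) and within 30 mm of their starts (horizontal distance between cutter_mid and bin_square below 0.017 m and z of cutter_mid in the frame of bin_square between 0.0245 and 0.0315 m and angle between each of cutter_mid, zinc_lid_mid, cork_plug_mid's own z axis and vertical below 0.12 rad and linear speed of each of cutter, zinc_lid, cork_plug below 0.02 m/s and horizontal distance between zinc_lid_mid and bin_round below 0.017 m and z of zinc_lid_mid in the frame of bin_round between 0.007 and 0.014 m and horizontal distance between cork_plug_mid and bin_small below 0.017 m and z of cork_plug_mid in the frame of bin_small between 0.0135 and 0.0205 m and distance of each of burr_plate_mid, cup_mid from where it was at the start of the episode below 0.03 m and angle between each of burr_plate_mid, cup_mid's own z axis and vertical below 0.2 rad); the robot touches nothing.
It fails at once if the black burr plate is moved more than 30 mm or tipped (distance of burr_plate_mid from where it was at the start of the episode above 0.03 m or angle between burr_plate_mid's own z axis and vertical above 0.35 rad).
It fails at once if the tin cup is moved more than 30 mm or tipped (distance of cup_mid from where it was at the start of the episode above 0.03 m or angle between cup_mid's own z axis and vertical above 0.35 rad).
It also fails if it takes over 77 s, if anything falls off the work surface, if the arm or the gripper's body presses on something with over 40 N, if the wrist force passes 120 N, or if a joint passes its speed limit or range.

## Working session

There is one attempt and no reset: what is moved stays moved. The work goes in short steps, Python scripts to look and compute and a shell command to move; the robot and the scene stay as the last step left them, time stands still between calls to the robot, and variables do not carry over. Pictures are saved under pics/ and viewed, at most 14 in all, crops included, and the job is handed in when it is done.

```bash
mkdir -p pics; cat > h.py <<'E'
import numpy as np,cv2
from plant import r,optics,workorder
def snap(n,f):
    c=optics.get_calibration(n);p,d=optics.snapshot(n);cv2.imwrite('pics/'+f+'.png',p[:,:,::-1]);np.savez('pics/'+f,p=p,d=d,E=c['extrinsics'],k=[c['fx'],c['fy'],c['cx'],c['cy']]);return p,d,c
def load(f):
    return np.load('pics/'+f+'.npz')
def ray(z,u,v,h):
    fx,fy,cx,cy=z['k'];E=z['E'];R=E[:3,:3];t=E[:3,3];o=-R.T@t;d=R.T@np.array([(u-cx)/fx,(v-cy)/fy,1]);return o+d*(h-o[2])/d[2]
def cloud(z):
    fx,fy,cx,cy=z['k'];E=z['E'];d=z['d'];v,u=np.indices(d.shape);P=np.stack([(u-cx)/fx*d,(v-cy)/fy*d,d],-1);W=(P-E[:3,3])@E[:3,:3];W[d==0]=np.nan;return W
E
python3 - <<'E'
from h import *
for n in ['scene','side','wrist']:
    snap(n,n+'0')
    z=load(n+'0');print(n,-z['E'][:3,:3].T@z['E'][:3,3],z['k'])
print(r.get_state(),r.grip_point_offset)
E
```

```text
scene [0.09315291 0.33871045 0.48255169] [478.51430874 478.51430874 312.36333953 201.43665118]
side [ 0.36506637 -0.99162299  0.48790275] [484.75472432 484.75472432 315.61255782 202.24246833]
wrist [0.62580878 0.0781913  0.38308625] [309.58644476 309.58644476 317.89514618 198.91204199]
{'clock': 0.15, 'q': array([ 0.03381032,  0.68979596, -0.19453394,  1.56604329,  0.15729408,
        0.90251623, -0.21511389]), 'qd': array([-0.00064276, -0.00198107,  0.00142775, -0.00400999, -0.00049812,
       -0.00085296,  0.00028326]), 'joint_torque': array([-1.46674727e-03, -5.27863634e+01, -1.26819178e+00, -1.53587687e+01,
       -5.24473807e-02,  3.92338901e-03,  1.12435155e-04]), 'tool_pos': array([ 6.24541878e-01, -3.68186386e-05,  2.38108028e-01]), 'eef_rot': array([ 7.07094266e-01,  7.07118962e-01, -5.17163647e-04, -4.52130298e-04]), 'contact_force': array([ 0.33438193, -0.61315056,  0.93514771]), 'moment': array([-0.01568669, -0.01036982, -0.03921889]), 'finger_force': 0.0, 'opening': 1.0022331766960517} -0.0187
```

View pics/scene0.png

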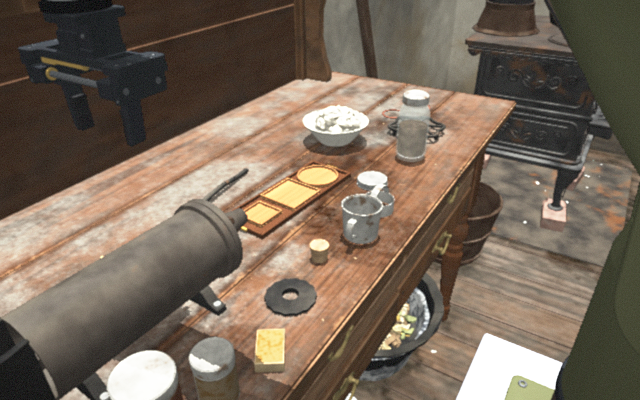

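View pics/wrist0.png

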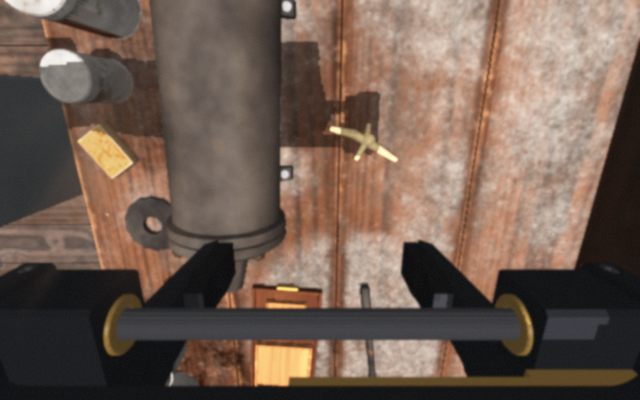

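The scene view shows the caddy at about (293,195), with the small bin at (263,213), the big one at (293,193) and the round one at (318,176). The burr plate is at (291,296), the cork at (319,250) and the cup at (361,217). The cutter and lid are near (378,192), behind the cup. The wrist view shows a big pipe left of the tool, with the caddy at the bottom.

View pics/side0.png

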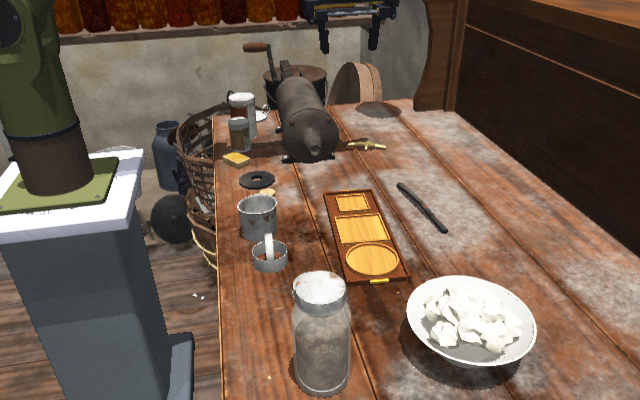

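```bash
python3 - <<'E'
from h import *
z=load('scene0');W=cloud(z)
for n,u,v,h in [('small',263,213,.007),('big',293,193,.007),('round',318,176,.007),('burr',291,296,.005),('corktop',319,244,.028),('cuprim',361,205,.062),('bow',378,180,.05),('pipeend',230,235,.1)]:
    print(n,ray(z,u,v,h).round(3),W[v,u].round(3))
a,b,c=200,320,370
# pipe extents
m=(W[...,2]>.04)&(W[...,2]<.3)&(W[...,0]>.3)&(W[...,0]<.75)
v,u=np.where(m)
s=(u<245)&(v>200)
P=W[v[s],u[s]];print('pipe',np.nanpercentile(P,[0,1,50,99,100],axis=0).round(3))
E
```

```text
small [ 0.571 -0.228  0.007] [ 0.571 -0.229  0.006]
big [ 0.564 -0.316  0.007] [ 0.565 -0.317  0.006]
round [ 0.559 -0.399  0.007] [ 0.56  -0.402  0.005]
burr [ 0.403 -0.076  0.005] [ 0.408 -0.082 -0.002]
corktop [ 0.418 -0.177  0.028] [ 0.419 -0.178  0.027]
cuprim [ 0.391 -0.266  0.062] [ 0.407 -0.298  0.039]
bow [ 0.413 -0.376  0.05 ] [ 0.44  -0.436  0.014]
pipeend [ 0.482 -0.049  0.1  ] [ 0.475 -0.042  0.107]
pipe [[ 0.359 -0.123  0.04 ]
 [ 0.362 -0.056  0.045]
 [ 0.493  0.133  0.103]
 [ 0.563  0.245  0.133]
 [ 0.592  0.257  0.138]]
```

The side view shows the ring and bow of the cutter at (268,250), the cup at (257,215), the jar at (320,330) with the lid hidden behind it, and the bowl at (470,320). I need the jar and bowl extents before I move.

```bash
python3 - <<'E'
from h import *
z=load('scene0');W=cloud(z)
def box(f,u0,u1,v0,v1,n,zmin=.006,zmax=.3):
    P=cloud(load(f))[v0:v1,u0:u1].reshape(-1,3);P=P[(P[:,2]>zmin)&(P[:,2]<zmax)];print(n,len(P),np.nanpercentile(P,[1,50,99],axis=0).round(3).tolist())
box('scene0',396,430,95,160,'jar');box('side0',292,350,275,390,'jar');box('side0',292,350,275,390,'jartop',.1)
box('scene0',300,372,105,150,'bowl');box('side0',405,540,275,370,'bowl')
box('scene0',357,388,172,182,'lid?');box('side0',262,274,232,262,'bow',.026,.06)
box('side0',250,290,240,272,'cutter',.004,.06);box('side0',236,280,192,238,'cup',.004,.08)
box('side0',255,278,185,197,'cork');box('side0',236,276,170,190,'burr',.004,.02)
box('scene0',306,332,238,264,'cork')
box('scene0',263,318,278,316,'burr',.003,.03)
box('side0',290,338,120,165,'pipe end',.02)
E
```

```text
jar 1939 [[0.405, -0.697, 0.008], [0.428, -0.574, 0.078], [0.494, -0.564, 0.146]]
jar 6282 [[0.406, -0.635, 0.011], [0.434, -0.625, 0.101], [0.468, -0.442, 0.149]]
jartop 3196 [[0.408, -0.633, 0.101], [0.435, -0.619, 0.134], [0.467, -0.586, 0.149]]
bowl 1789 [[0.556, -0.659, 0.008], [0.61, -0.565, 0.048], [0.701, -0.515, 0.082]]
bowl 9071 [[0.557, -0.664, 0.007], [0.624, -0.607, 0.051], [0.702, -0.517, 0.084]]
lid? 258 [[0.429, -0.469, 0.009], [0.458, -0.443, 0.013], [0.484, -0.419, 0.015]]
bow 197 [[0.396, -0.39, 0.026], [0.402, -0.379, 0.043], [0.408, -0.35, 0.051]]
cutter 786 [[0.376, -0.39, 0.004], [0.401, -0.378, 0.017], [0.43, -0.327, 0.048]]
cup 1540 [[0.363, -0.355, 0.008], [0.395, -0.29, 0.041], [0.428, -0.18, 0.061]]
cork 145 [[0.394, -0.251, 0.006], [0.415, -0.181, 0.028], [0.433, -0.109, 0.061]]
burr 446 [[0.371, -0.114, 0.004], [0.406, -0.084, 0.007], [0.441, -0.044, 0.009]]
cork 334 [[0.404, -0.191, 0.006], [0.415, -0.172, 0.026], [0.432, -0.162, 0.028]]
burr 1374 [[0.37, -0.112, 0.003], [0.403, -0.073, 0.006], [0.44, -0.042, 0.009]]
pipe end 1872 [[0.485, -0.123, 0.023], [0.526, -0.07, 0.085], [0.584, -0.059, 0.121]]
```

Layout is clear: every object is graspable with the fingers closing along world x, which is the current tool y. I'll go above the row for a wrist look.

```bash
python3 -m creep '[{"grip":1,"tx":-3.75,"ty":-1.2},{"grip":1,"tx":-3.75,"ty":-1.2},{"grip":1,"tx":-3.75,"ty":-1.2},{"grip":1,"tx":-3.75,"ty":-1.2},{"grip":1,"tx":-3.75,"ty":-1.2},{"grip":1,"tx":-3.75,"ty":-1.2}]'; python3 -m creep '[{"grip":1,"tx":-3.75,"ty":-1.2},{"grip":1,"tx":-3.75,"ty":-1.2},{"grip":1,"tx":-3.75,"ty":-1.2},{"grip":1,"tx":-3.75,"ty":-1.2},{"grip":1,"tx":-3.75,"ty":-1.2},{"grip":1,"tx":-3.75,"ty":-1.2},{"grip":1},{"grip":1}]'
python3 - <<'E'
from h import *
snap('wrist','wrist1')
E
```

```text
$[0]: bad value
$[0]: bad value
```

View pics/wrist1.png

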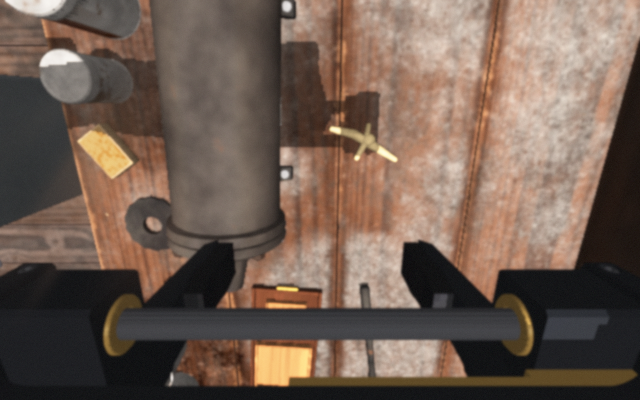

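The arm did not move, so the view is the same as before. The rows were refused, probably because every key has to be present.

```bash
python3 -m creep '[{"grip":1,"tx":-3.75,"ty":-1.2,"tz":0,"spin":0},{"grip":1,"tx":-3.75,"ty":-1.2,"tz":0,"spin":0},{"grip":1,"tx":-3.75,"ty":-1.2,"tz":0,"spin":0},{"grip":1,"tx":-3.75,"ty":-1.2,"tz":0,"spin":0},{"grip":1,"tx":-3.75,"ty":-1.2,"tz":0,"spin":0},{"grip":1,"tx":-3.75,"ty":-1.2,"tz":0,"spin":0}]'
```

```text
clock: 0.7
tool_pos: [0.552, -0.2266, 0.2386]
eef_rot: [0.707, 0.707, -0.0, -0.0]
contact_force: [0.4, -0.2, 0.6]
opening: 1.0
finger_force: 0.0
```

```bash
python3 -m creep '[{"grip":1,"tx":-3.75,"ty":-1.2,"tz":0,"spin":0},{"grip":1,"tx":-3.75,"ty":-1.2,"tz":0,"spin":0},{"grip":1,"tx":-3.75,"ty":-1.2,"tz":0,"spin":0},{"grip":1,"tx":-3.75,"ty":-1.2,"tz":0,"spin":0},{"grip":1,"tx":-3.75,"ty":-1.2,"tz":0,"spin":0},{"grip":1,"tx":-3.75,"ty":-1.2,"tz":0,"spin":0},{"grip":1,"tx":0,"ty":0,"tz":0,"spin":0},{"grip":1,"tx":0,"ty":0,"tz":0,"spin":0}]'
python3 - <<'E'
from h import *
snap('wrist','wrist2')
E
```

```text
clock: 1.37
tool_pos: [0.4786, -0.4532, 0.238]
eef_rot: [0.709, 0.705, -0.001, -0.0]
contact_force: [-0.3, 0.4, 0.5]
opening: 1.002
finger_force: 0.0
```

View pics/wrist2.png

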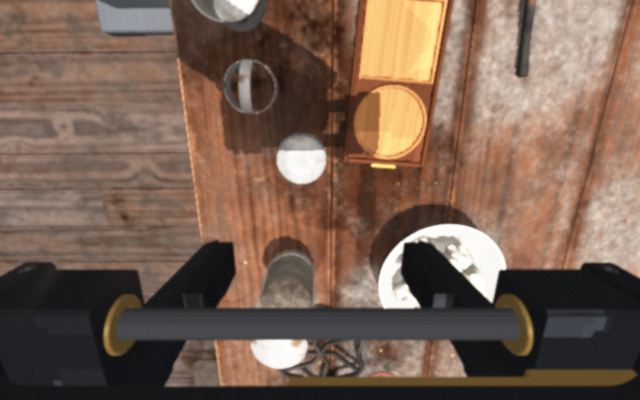

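The wrist view shows the cutter at (250,87) with its bow nearly vertical in the image, the lid at (302,159), the round bin at (390,120), the big bin at (402,38) and the cup at (228,5).

```bash
python3 - <<'E'
from h import *
z=load('wrist2');p=z['p'];W=cloud(z)
for n,u,v,h in [('lid',302,159,.015),('bowend1',245,60,.05),('bowend2',246,110,.05),('ringc',250,87,.024),('roundrim',390,121,.012),('big',402,38,.01)]:
    print(n,ray(z,u,v,h).round(4))
def st(n,m,h):
    c=max(cv2.findContours(m.astype(np.uint8),0,1)[0],key=cv2.contourArea);
    (x,y),rr=cv2.minEnclosingCircle(c);print(n,len(c),(round(x),round(y),round(rr,1)),ray(z,x,y,h).round(4));return c
H=W[...,2];vv,uu=np.indices(H.shape)
win=lambda u0,u1,v0,v1:(uu>u0)&(uu<u1)&(vv>v0)&(vv<v1)
st('lid',win(265,340,125,190)&(H>.008),.0125)
st('bow',win(215,285,45,125)&(H>.042),.05)
c=st('bow',win(215,285,45,125)&(H>.042),.05);print(cv2.minAreaRect(c))
st('ring',win(215,285,45,125)&(H>.014),.024)
hsv=cv2.cvtColor(p,cv2.COLOR_RGB2HSV);y=(hsv[...,0]>12)&(hsv[...,0]<28)&(hsv[...,1]>110)&(hsv[...,2]>150)
st('round',y&win(345,440,80,165),.009)
c=st('big',y&win(345,450,0,82),.009);R=cv2.minAreaRect(c);print(R)
# scene view for small & big bins
z=load('scene0');hsv=cv2.cvtColor(z['p'],cv2.COLOR_RGB2HSV);y=((hsv[...,0]>12)&(hsv[...,0]<28)&(hsv[...,1]>110)&(hsv[...,2]>150)).astype(np.uint8)
y[:, :240]=0;y[:,350:]=0;y[230:]=0;y[:150]=0
n,l,s,ce=cv2.connectedComponentsWithStats(y)
for i in range(1,n):
    if s[i,4]>100:
        c=max(cv2.findContours((l==i).astype(np.uint8),0,1)[0],key=cv2.contourArea)[:,0]
        P=np.array([ray(z,*q,.009)[:2] for q in c]);print('bin',s[i],cv2.minAreaRect(P.astype(np.float32)))
E
```

```text
lid [ 0.4602 -0.4422  0.015 ]
bowend1 [ 0.4078 -0.3369  0.05  ]
bowend2 [ 0.4052 -0.3844  0.05  ]
ringc [ 0.4055 -0.361   0.024 ]
roundrim [ 0.5634 -0.3986  0.012 ]
big [ 0.5711 -0.3113  0.01  ]
lid 138 (301, 158, 24.9) [ 0.4584 -0.4417  0.0125]
bow 97 (244, 85, 20.3) [ 0.4055 -0.3601  0.05  ]
bow 97 (244, 85, 20.3) [ 0.4055 -0.3601  0.05  ]
((244.0, 85.0), (40.0, 12.0), 90.0)
ring 266 (250, 86, 27.9) [ 0.4051 -0.3595  0.024 ]
round 211 (391, 122, 38.2) [ 0.5648 -0.3995  0.009 ]
big 311 (403, 40, 58.5) [ 0.5725 -0.3126  0.009 ]
((402.6762390136719, 39.56147003173828), (81.48217010498047, 84.83198547363281), 5.19442892074585)
bin [297 164  41  13 191] ((0.5728472471237183, -0.418307363986969), (0.08419735729694366, 0.05413885787129402), 30.79550552368164)
bin [260 177  77  33 422] ((0.5681025385856628, -0.338392436504364), (0.14424292743206024, 0.09188403189182281), 86.66292572021484)
bin [244 200  39  26 238] ((0.5738294720649719, -0.22539344429969788), (0.06286194175481796, 0.06634050607681274), 86.0229263305664)
```

```bash
python3 -m creep '[{"grip":1,"tx":3.1,"ty":-2.43,"tz":0,"spin":0},{"grip":1,"tx":3.1,"ty":-2.43,"tz":0,"spin":0},{"grip":1,"tx":3.1,"ty":-2.43,"tz":0,"spin":0},{"grip":1,"tx":0,"ty":0,"tz":4,"spin":0},{"grip":1,"tx":0,"ty":0,"tz":4,"spin":0},{"grip":1,"tx":0,"ty":0,"tz":4,"spin":0},{"grip":1,"tx":0,"ty":0,"tz":3,"spin":0},{"grip":1,"tx":0,"ty":0,"tz":0,"spin":0}]' 15
python3 - <<'E'
from h import *
print(r.get_state()['tool_pos']);snap('wrist','wrist3')
z=load('wrist3');z0=cloud(z)[...,2];print(np.nanmax(z0[:200]))
for t in ['wrist3']:
    print(r.get_state()['eef_rot'])
E
```

```text
clock: 2.08
tool_pos: [0.4064, -0.3523, 0.0841]
eef_rot: [0.706, 0.709, -0.0, -0.005]
contact_force: [0.1, 0.8, -0.2]
opening: 0.998
finger_force: 0.0
[ 0.40639316 -0.35229014  0.0840874 ]
0.06296154323456465
[ 7.05857975e-01  7.08346101e-01  1.34807618e-04 -3.20967348e-03]
```

View pics/wrist3.png

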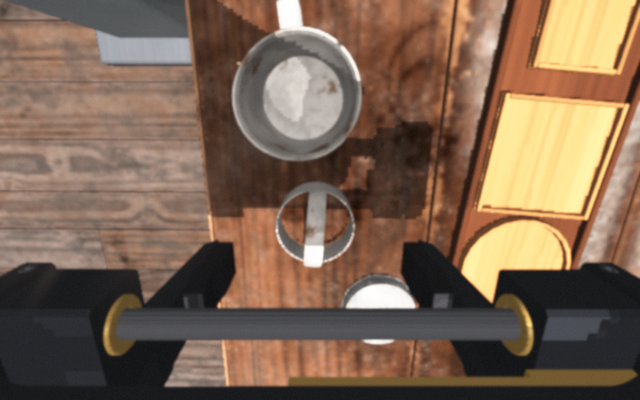

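The wrist view shows the bow from (318,190) to (314,262), the cup at (297,95) and all three bins to the right.

```bash
python3 - <<'E'
from h import *
z=load('wrist3')
for n,u,v,h in [('bow far',318,190,.045),('bow near',314,262,.045),('ring c',315,224,.024),('lid',380,297,.015),('round',516,266,.012),('bigTL',510,95,.012),('bigTR',627,106,.012),('bigBL',481,210,.012),('bigBR',599,218,.012),('smBL',528,66,.012),('smBR',614,75,.012)]:
    print(n,ray(z,u,v,h).round(4))
print(r.get_state()['tool_pos'])
E
```

```text
bow far [ 0.4071 -0.3267  0.045 ]
bow near [ 0.4047 -0.3766  0.045 ]
ring c [ 0.405  -0.3578  0.024 ]
lid [ 0.4573 -0.424   0.015 ]
round [ 0.5627 -0.3967  0.012 ]
bigTL [ 0.534  -0.2695  0.012 ]
bigTR [ 0.6131 -0.2761  0.012 ]
bigBL [ 0.5278 -0.3504  0.012 ]
bigBR [ 0.6164 -0.356   0.012 ]
smBL [ 0.5422 -0.2517  0.012 ]
smBR [ 0.599  -0.2568  0.012 ]
[ 0.40760185 -0.35364809  0.08677012]
```

```bash
python3 -m creep '[{"grip":1,"tx":-0.5,"ty":-0.2,"tz":2.5,"spin":0},{"grip":1,"tx":0,"ty":0,"tz":2.3,"spin":0},{"grip":1,"tx":0,"ty":0,"tz":0,"spin":0},{"grip":-1,"tx":0,"ty":0,"tz":0,"spin":0},{"grip":-1,"tx":0,"ty":0,"tz":0,"spin":0},{"grip":-1,"tx":0,"ty":0,"tz":0,"spin":0},{"grip":-1,"tx":0,"ty":0,"tz":0,"spin":0},{"grip":-1,"tx":0,"ty":0,"tz":0,"spin":0}]' 15; python3 -m creep '[{"grip":-1,"tx":0,"ty":0,"tz":0,"spin":0},{"grip":-1,"tx":0,"ty":0,"tz":0,"spin":0},{"grip":-1,"tx":0,"ty":0,"tz":0,"spin":0}]'
```

```text
clock: 2.8
tool_pos: [0.4067, -0.3623, 0.0419]
eef_rot: [0.707, 0.707, 0.0, 0.001]
contact_force: [-0.2, 0.7, 0.1]
opening: 0.645
finger_force: 0.0
clock: 3.05
tool_pos: [0.4061, -0.362, 0.0408]
eef_rot: [0.707, 0.707, 0.0, 0.0]
contact_force: [0.1, -0.7, -0.6]
opening: 0.415
finger_force: 0.0
```

```bash
python3 -m creep '[{"grip":-1,"tx":0,"ty":0,"tz":0.4,"spin":0},{"grip":-1,"tx":0,"ty":0,"tz":0,"spin":0},{"grip":-1,"tx":0,"ty":0,"tz":0,"spin":0},{"grip":-1,"tx":0,"ty":0,"tz":0,"spin":0},{"grip":-1,"tx":0,"ty":0,"tz":0,"spin":0},{"grip":-1,"tx":0,"ty":0,"tz":0,"spin":0},{"grip":-1,"tx":0,"ty":0,"tz":0,"spin":0}]'
```

```text
clock: 3.63
tool_pos: [0.4062, -0.3619, 0.0367]
eef_rot: [0.707, 0.707, 0.0, -0.0]
contact_force: [0.1, 0.3, -1.0]
opening: 0.118
finger_force: 15.0
```

```bash
python3 -m creep '[{"grip":-1,"tx":0,"ty":0,"tz":-2.5,"spin":0},{"grip":-1,"tx":0,"ty":0,"tz":-2.5,"spin":0},{"grip":-1,"tx":0.9,"ty":3.34,"tz":0,"spin":0},{"grip":-1,"tx":0.9,"ty":3.34,"tz":0,"spin":0},{"grip":-1,"tx":0.9,"ty":3.34,"tz":0,"spin":0},{"grip":-1,"tx":0.9,"ty":3.34,"tz":0,"spin":0},{"grip":-1,"tx":1.1,"ty":3.34,"tz":0,"spin":0},{"grip":-1,"tx":0,"ty":0,"tz":0,"spin":0}]'; python3 -m creep '[{"grip":-1,"tx":0,"ty":0,"tz":0,"spin":0},{"grip":-1,"tx":0,"ty":0,"tz":0,"spin":0}]'
python3 - <<'E'
from h import *
snap('wrist','wrist4')
E
```

```text
clock: 4.3
tool_pos: [0.5822, -0.309, 0.0873]
eef_rot: [0.704, 0.71, 0.005, 0.002]
contact_force: [0.9, 1.9, -1.2]
opening: 0.12
finger_force: 15.0
clock: 4.47
tool_pos: [0.572, -0.3151, 0.0863]
eef_rot: [0.707, 0.707, -0.001, -0.001]
contact_force: [-0.1, 0.2, -0.8]
opening: 0.118
finger_force: 15.0
```

View pics/wrist4.png

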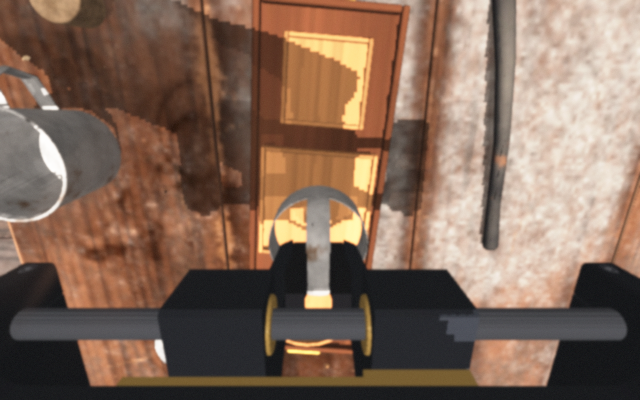

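The cutter is held level above the big bin, whose far edge runs (262,150)–(379,155). The small bin is at (326,80), and the cork is at about (55,5). Now I'll lower, release and rise.

```bash
python3 -m creep '[{"grip":-1,"tx":0.1,"ty":0,"tz":2,"spin":0},{"grip":-1,"tx":0,"ty":0,"tz":1.8,"spin":0},{"grip":-1,"tx":0,"ty":0,"tz":0.5,"spin":0},{"grip":-1,"tx":0,"ty":0,"tz":0,"spin":0},{"grip":-1,"tx":0,"ty":0,"tz":0,"spin":0},{"grip":0,"tx":0,"ty":0,"tz":0,"spin":0},{"grip":0,"tx":0,"ty":0,"tz":0,"spin":0},{"grip":0,"tx":0,"ty":0,"tz":0,"spin":0}]'
python3 - <<'E'
from h import *
z=load('wrist4')
for n,u,v in [('smTL',286,32),('smTR',372,38),('smBL',280,122),('smBR',366,130),('bigTL',262,150),('bigTR',379,155)]: print(n,ray(z,u,v,.012).round(4))
print('cork',ray(z,57,3,.028))
E
```

```text
clock: 5.18
tool_pos: [0.5731, -0.3143, 0.0442]
eef_rot: [0.707, 0.707, 0.0, 0.0]
contact_force: [-0.6, -0.2, 0.1]
opening: 0.326
finger_force: 0.0
smTL [ 0.5525 -0.1957  0.012 ]
smTR [ 0.6073 -0.199   0.012 ]
smBL [ 0.5467 -0.2512  0.012 ]
smBR [ 0.6062 -0.2565  0.012 ]
bigTL [ 0.5333 -0.2705  0.012 ]
bigTR [ 0.6163 -0.2739  0.012 ]
cork [ 0.42277926 -0.18382843  0.028     ]
```

```bash
python3 -m creep '[{"grip":0.4,"tx":0,"ty":0,"tz":-2.5,"spin":0},{"grip":1,"tx":0,"ty":0,"tz":-2.5,"spin":0},{"grip":1,"tx":-2.56,"ty":-2.29,"tz":0,"spin":0},{"grip":1,"tx":-2.56,"ty":-2.29,"tz":0,"spin":0},{"grip":1,"tx":-2.56,"ty":-2.29,"tz":0,"spin":0},{"grip":1,"tx":-2.56,"ty":-2.29,"tz":0,"spin":0},{"grip":1,"tx":-2.56,"ty":-2.29,"tz":0,"spin":0},{"grip":1,"tx":0,"ty":0,"tz":0,"spin":0}]'; python3 -m creep '[{"grip":1,"tx":0,"ty":0,"tz":0,"spin":0},{"grip":1,"tx":0,"ty":0,"tz":0,"spin":0},{"grip":1,"tx":0,"ty":0,"tz":0,"spin":0}]'
python3 - <<'E'
from h import *
snap('wrist','wrist5');snap('side','side1')
p=cv2.imread('pics/wrist5.png');q=cv2.imread('pics/side1.png')
cv2.imwrite('pics/c5.png',np.vstack([p[:300],cv2.resize(q[150:300,200:440],(640,300))[:300]]))
E
```

```text
clock: 5.85
tool_pos: [0.4502, -0.4507, 0.0938]
eef_rot: [0.711, 0.703, -0.004, -0.0]
contact_force: [-1.0, -1.8, -0.2]
opening: 0.924
finger_force: 0.0
clock: 6.1
tool_pos: [0.4603, -0.4403, 0.0939]
eef_rot: [0.706, 0.708, 0.001, 0.0]
contact_force: [0.8, 0.8, 0.1]
opening: 1.001
finger_force: 0.0
```

View pics/c5.png

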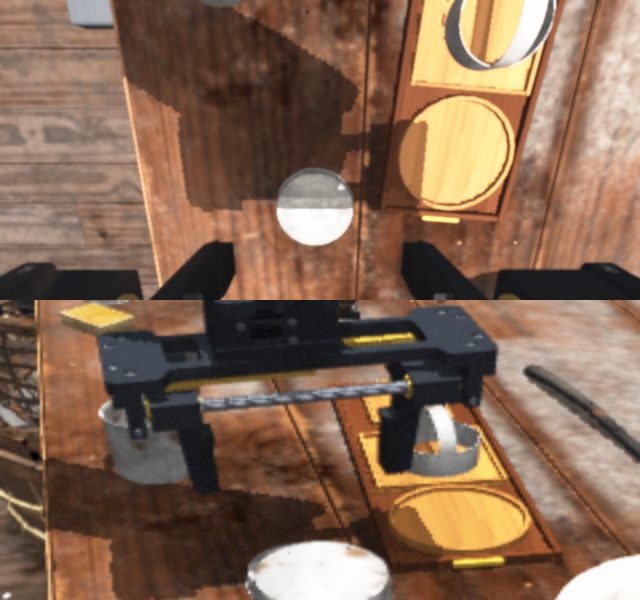

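The cutter stands in the big bin. The lid is at (315,207) and the round bin at (457,151) in the wrist view.

```bash
python3 - <<'E'
from h import *
z=load('wrist5');print('lid',ray(z,315,207,.0125),'round',ray(z,457.5,151.5,.012),'ring',ray(z,503,20,.031))
W=cloud(z);H=W[...,2];m=(H>.008);m[:160]=0;m[250:]=0;m[:,:260]=0;m[:,365:]=0
c=max(cv2.findContours(m.astype(np.uint8),0,1)[0],key=cv2.contourArea);(x,y),q=cv2.minEnclosingCircle(c);print(x,y,q,ray(z,x,y,.0125))
P=W[m];print(P.min(0),P.max(0));print(r.get_state()['tool_pos'])
E
```

```text
lid [ 0.45920239 -0.44076806  0.0125    ] round [ 0.56377285 -0.39747605  0.012     ] ring [ 0.57131699 -0.31604582  0.031     ]
314.0540466308594 206.4108123779297 38.32988357543945 [ 0.45846998 -0.44028823  0.0125    ]
[ 0.42844944 -0.4731325   0.00804197] [ 0.48818389 -0.41310022  0.01575228]
[ 0.46025996 -0.4403185   0.09382133]
```

```bash
python3 -m creep '[{"grip":1,"tx":-0.05,"ty":-0.15,"tz":3.5,"spin":0},{"grip":1,"tx":0,"ty":0,"tz":3.5,"spin":0},{"grip":1,"tx":0,"ty":0,"tz":1.2,"spin":0},{"grip":1,"tx":0,"ty":0,"tz":0.3,"spin":0},{"grip":1,"tx":0,"ty":0,"tz":0,"spin":0},{"grip":1,"tx":0,"ty":0,"tz":0,"spin":0}]' 20
```

```text
clock: 6.7
tool_pos: [0.4559, -0.44, 0.0092]
eef_rot: [0.706, 0.708, -0.0, -0.003]
contact_force: [-3.8, 4.4, 5.5]
opening: 1.002
finger_force: 3.3
```

```bash
python3 -m creep '[{"grip":1,"tx":0,"ty":0,"tz":0,"spin":0}]'; python3 - <<'E'
from h import *
snap('wrist','wrist6');snap('side','side2')
p=cv2.imread('pics/wrist6.png');q=cv2.imread('pics/side2.png')
cv2.imwrite('pics/c6.png',np.vstack([p[:300],cv2.resize(q[180:330,200:440],(640,300))]))
E
```

```text
clock: 6.78
tool_pos: [0.4558, -0.44, 0.0092]
eef_rot: [0.706, 0.708, -0.0, -0.003]
contact_force: [-4.5, 4.0, 4.9]
opening: 1.002
finger_force: 3.3
```

View pics/c6.png

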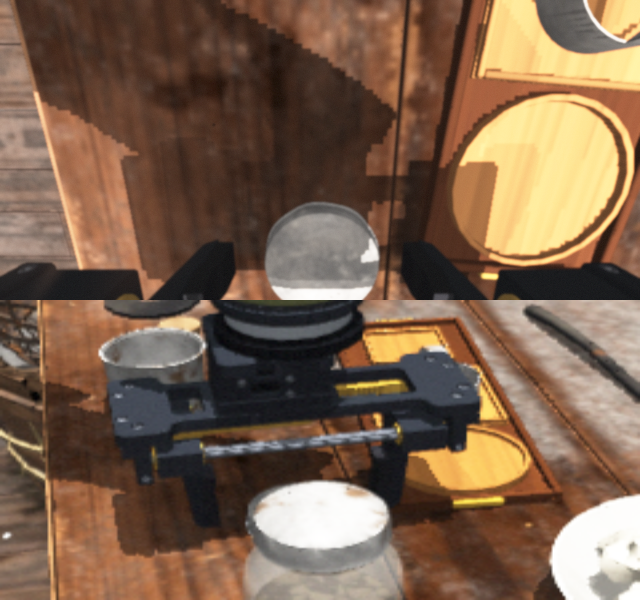

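The right finger's back rests on the tray edge with light contact. I'll raise, narrow the opening, then lower again.

```bash
python3 -m creep '[{"grip":1,"tx":0,"ty":0,"tz":-1.2,"spin":0},{"grip":0.72,"tx":0,"ty":0,"tz":0,"spin":0},{"grip":0.72,"tx":0,"ty":0,"tz":0,"spin":0},{"grip":0.72,"tx":0,"ty":0,"tz":0,"spin":0},{"grip":0.72,"tx":0,"ty":0,"tz":0,"spin":0}]'
```

```text
clock: 7.3
tool_pos: [0.4575, -0.4426, 0.0209]
eef_rot: [0.707, 0.707, 0.0, 0.0]
contact_force: [-0.3, 0.3, -1.0]
opening: 0.86
finger_force: 0.0
```

```bash
python3 -m creep '[{"grip":0.63,"tx":0.1,"ty":0,"tz":0,"spin":0},{"grip":0.63,"tx":0,"ty":0,"tz":0,"spin":0},{"grip":0.63,"tx":0,"ty":0,"tz":0.6,"spin":0},{"grip":0.63,"tx":0,"ty":0,"tz":0.6,"spin":0},{"grip":0.63,"tx":0,"ty":0,"tz":0,"spin":0},{"grip":0.63,"tx":0,"ty":0,"tz":0,"spin":0}]'
```

```text
clock: 7.8
tool_pos: [0.4567, -0.4411, 0.0078]
eef_rot: [0.707, 0.707, -0.0, -0.001]
contact_force: [1.0, 0.2, 0.2]
opening: 0.818
finger_force: 0.0
```

Free of contact now, so I'll close.

```bash
python3 -m creep '[{"grip":-1,"tx":0,"ty":0,"tz":0,"spin":0},{"grip":-1,"tx":0,"ty":0,"tz":0,"spin":0},{"grip":-1,"tx":0,"ty":0,"tz":0,"spin":0},{"grip":-1,"tx":0,"ty":0,"tz":0,"spin":0},{"grip":-1,"tx":0,"ty":0,"tz":0,"spin":0},{"grip":-1,"tx":0,"ty":0,"tz":-0.6,"spin":0},{"grip":-1,"tx":0,"ty":0,"tz":0,"spin":0}]' 20
```

```text
clock: 8.38
tool_pos: [0.4576, -0.4419, 0.0157]
eef_rot: [0.707, 0.707, 0.0, 0.001]
contact_force: [-0.0, -0.2, -1.0]
opening: 0.65
finger_force: 19.7
```

```bash
python3 - <<'E'
from h import *
p,d,c=snap('wrist','wrist7')
z=load('wrist7');W=cloud(z);H=W[...,2];m=(H>.012)&(H<.035);m[:190]=0;m[300:]=0;m[:,:250]=0;m[:,400:]=0
P=W[m];print(np.percentile(P,[0,1,50,99,100],axis=0).round(4))
E
```

```text
[[ 0.4237 -0.4658  0.012 ]
 [ 0.4281 -0.4638  0.0136]
 [ 0.4592 -0.4372  0.0203]
 [ 0.4951 -0.4143  0.034 ]
 [ 0.4995 -0.4131  0.035 ]]
```

View pics/wrist7.png

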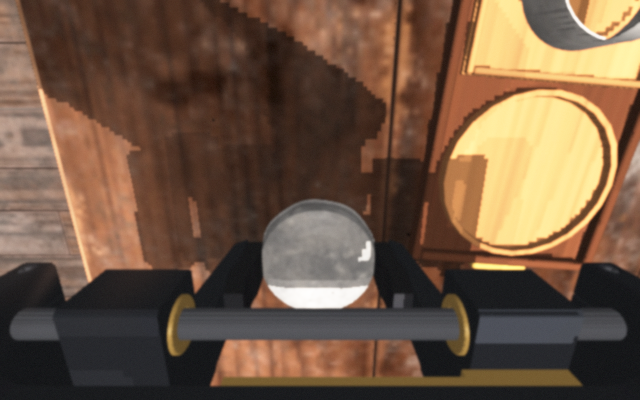

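The lid is held between the fingers at (318,255) and the round bin is at (530,171). I'll carry it over.

```bash
python3 -m creep '[{"grip":-1,"tx":0,"ty":0,"tz":-1.5,"spin":0},{"grip":-1,"tx":0,"ty":0,"tz":-1.5,"spin":0},{"grip":-1,"tx":1.1,"ty":2.6,"tz":0,"spin":0},{"grip":-1,"tx":1.1,"ty":2.6,"tz":0,"spin":0},{"grip":-1,"tx":1.1,"ty":2.6,"tz":0,"spin":0},{"grip":-1,"tx":1.1,"ty":2.6,"tz":0,"spin":0},{"grip":-1,"tx":0,"ty":0,"tz":0,"spin":0},{"grip":-1,"tx":0,"ty":0,"tz":0,"spin":0}]'; python3 -m creep '[{"grip":-1,"tx":0,"ty":0,"tz":0,"spin":0},{"grip":-1,"tx":0,"ty":0,"tz":0,"spin":0}]'
python3 - <<'E'
from h import *
snap('wrist','wrist8')
E
```

```text
clock: 9.1
tool_pos: [0.564, -0.3956, 0.0465]
eef_rot: [0.706, 0.708, 0.001, 0.001]
contact_force: [-0.1, 0.4, -0.0]
opening: 0.659
finger_force: 19.7
clock: 9.27
tool_pos: [0.5596, -0.399, 0.0454]
eef_rot: [0.708, 0.706, -0.001, 0.0]
contact_force: [-0.1, 0.0, -1.0]
opening: 0.654
finger_force: 19.7
```

View pics/wrist8.png

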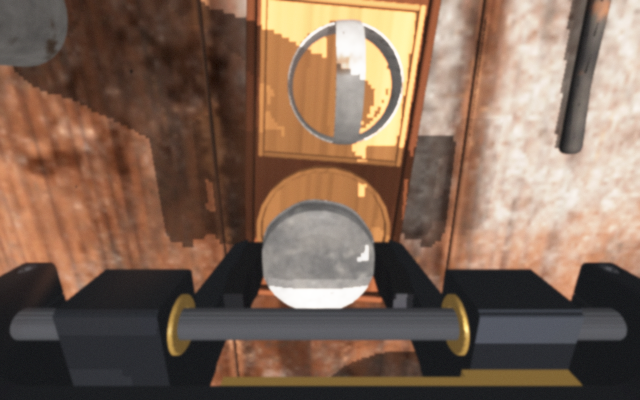

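The cutter sits well inside its bin. The lid at (318,254) is above the round bin, whose far arc tops out at (323,168).

```bash
python3 - <<'E'
from h import *
z=load('wrist8');W=cloud(z);H=W[...,2]
q=W[215:275,285:355].reshape(-1,3);A=np.c_[q[:,:2],np.ones(len(q))];s=np.linalg.lstsq(A,q[:,2],rcond=None)[0];h=np.median(q[:,2]);print('tilt',s,h,'lid',ray(z,318.5,256,h-.003))
for n,u,v,hh in [('Lrim',256,226,.012),('Rrim',390,226,.012),('top',323,168,.012)]:print(n,ray(z,u,v,hh))
print(r.get_state()['tool_pos'])
E
```

```text
** On entry to DLASCL parameter number  4 had an illegal value
 ** On entry to DLASCL parameter number  4 had an illegal valueTraceback (most recent call last):
  File "<stdin>", line 3, in <module>
    x, resids, rank, s = _umath_linalg.lstsq(a, b, rcond,
                         ~~~~~~~~~~~~~~~~~~~^^^^^^^^^^^^^
                                             signature=signature)
                                             ^^^^^^^^^^^^^^^^^^^^
    raise LinAlgError("SVD did not converge in Linear Least Squares")
numpy.linalg.LinAlgError: SVD did not converge in Linear Least Squares
```

```bash
python3 - <<'E'
from h import *
z=load('wrist8');W=cloud(z);H=W[...,2]
q=W[215:275,285:355].reshape(-1,3);q=q[np.isfinite(q[:,2])];A=np.c_[q[:,:2],np.ones(len(q))];s=np.linalg.lstsq(A,q[:,2],rcond=None)[0];h=np.median(q[:,2]);print(len(q),'tilt',s,h,'lid',ray(z,318.5,256,h-.003))
for n,u,v,hh in [('Lrim',256,226,.012),('Rrim',390,226,.012),('top',323,168,.012)]:print(n,ray(z,u,v,hh))
print(r.get_state()['tool_pos'])
E
```

```text
4178 tilt [-0.00835054 -0.05318777  0.03395415] 0.05014142840902793 lid [ 0.5609848  -0.3974185   0.04714143]
Lrim [ 0.52205258 -0.39542757  0.012     ]
Rrim [ 0.60546591 -0.39540592  0.012     ]
top [ 0.56361677 -0.3586813   0.012     ]
[ 0.55947283 -0.39904817  0.04521464]
```

```bash
python3 -m creep '[{"grip":-1,"tx":0,"ty":0.3,"tz":1.2,"spin":0},{"grip":-1,"tx":0,"ty":0,"tz":1,"spin":0},{"grip":-1,"tx":0,"ty":0,"tz":0.5,"spin":0},{"grip":-1,"tx":0,"ty":0,"tz":0.2,"spin":0},{"grip":-1,"tx":0,"ty":0,"tz":0,"spin":0},{"grip":-1,"tx":0,"ty":0,"tz":0,"spin":0}]'
```

```text
clock: 9.82
tool_pos: [0.5628, -0.3971, 0.0155]
eef_rot: [0.707, 0.707, -0.001, -0.001]
contact_force: [-2.3, 3.1, 5.7]
opening: 0.651
finger_force: 20.2
```

```bash
python3 -m creep '[{"grip":0.75,"tx":0,"ty":0,"tz":0,"spin":0},{"grip":0.75,"tx":0,"ty":0,"tz":0,"spin":0},{"grip":0.75,"tx":0,"ty":0,"tz":0,"spin":0},{"grip":0.75,"tx":0,"ty":0,"tz":0,"spin":0},{"grip":0.75,"tx":0,"ty":0,"tz":-2,"spin":0},{"grip":0.75,"tx":0,"ty":0,"tz":-4,"spin":0},{"grip":0.75,"tx":0,"ty":0,"tz":-4,"spin":0},{"grip":0.75,"tx":0,"ty":0,"tz":0,"spin":0}]'
```

```text
clock: 10.48
tool_pos: [0.5689, -0.4003, 0.1237]
eef_rot: [0.707, 0.707, 0.002, 0.007]
contact_force: [1.3, -1.1, 2.2]
opening: 0.878
finger_force: 0.0
```

```bash
python3 -m creep '[{"grip":0.3,"tx":3.14,"ty":-2.06,"tz":0,"spin":0},{"grip":0.3,"tx":3.14,"ty":-2.06,"tz":0,"spin":0},{"grip":0.3,"tx":3.14,"ty":-2.06,"tz":0,"spin":0},{"grip":0.3,"tx":3.14,"ty":-2.06,"tz":0,"spin":0},{"grip":0.3,"tx":3.14,"ty":-2.06,"tz":0,"spin":0},{"grip":0.3,"tx":3.14,"ty":-2.06,"tz":0,"spin":0},{"grip":0.3,"tx":3.14,"ty":-2.06,"tz":0,"spin":0},{"grip":0.3,"tx":0,"ty":0,"tz":0,"spin":0}]';python3 -m creep '[{"grip":0.3,"tx":0,"ty":0,"tz":0,"spin":0},{"grip":0.3,"tx":0,"ty":0,"tz":0,"spin":0},{"grip":0.3,"tx":0,"ty":0,"tz":0,"spin":0}]'
python3 - <<'E'
from h import *
snap('wrist','wrist9');snap('scene','scene1')
p=cv2.imread('pics/wrist9.png');q=cv2.imread('pics/scene1.png')
cv2.imwrite('pics/c9.png',np.vstack([p[:300],cv2.resize(q[150:270,200:456],(640,300))]))
z=load('wrist9');W=cloud(z);H=W[...,2];m=(H>.02)&(H<.035)&(abs(W[...,0]-.418)<.03)&(abs(W[...,1]+.177)<.03)
c=max(cv2.findContours(m.astype(np.uint8),0,1)[0],key=cv2.contourArea);(x,y),q=cv2.minEnclosingCircle(c);print(x,y,q,ray(z,x,y,.027),r.get_state()['tool_pos'])
E
```

```text
clock: 11.15
tool_pos: [0.414, -0.1709, 0.1156]
eef_rot: [0.704, 0.71, -0.001, -0.005]
contact_force: [-0.1, 0.6, 0.1]
opening: 0.651
finger_force: 0.0
clock: 11.4
tool_pos: [0.4214, -0.179, 0.1157]
eef_rot: [0.708, 0.707, 0.0, 0.001]
contact_force: [0.0, -0.1, 0.1]
opening: 0.651
finger_force: 0.0
315.2320556640625 200.97085571289062 19.010923385620117 [ 0.42054017 -0.17711323  0.027     ] [ 0.42101086 -0.17898238  0.11566309]
```

View pics/c9.png

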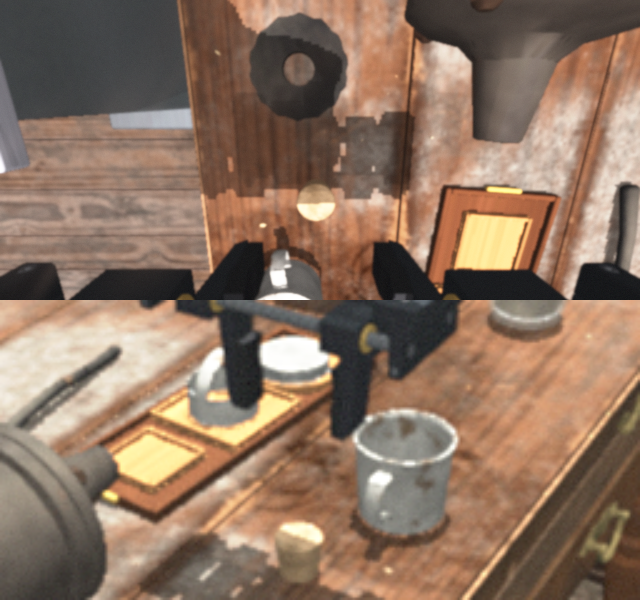

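The lid lies in the round bin. The cork is at (315,202), just off the tool axis, so I'll descend on it.

```bash
python3 -m creep '[{"grip":0.3,"tx":0.2,"ty":-0.05,"tz":4,"spin":0},{"grip":0.3,"tx":0,"ty":0,"tz":4,"spin":0},{"grip":0.3,"tx":0,"ty":0,"tz":2,"spin":0},{"grip":0.3,"tx":0,"ty":0,"tz":0.4,"spin":0},{"grip":0.3,"tx":0,"ty":0,"tz":0,"spin":0},{"grip":0.3,"tx":0,"ty":0,"tz":0,"spin":0}]' 8
```

```text
clock: 12.0
tool_pos: [0.4221, -0.1777, 0.0204]
eef_rot: [0.707, 0.707, -0.001, -0.002]
contact_force: [0.1, 0.4, -1.0]
opening: 0.651
finger_force: 0.0
```

```bash
python3 -m creep '[{"grip":-1,"tx":0,"ty":0,"tz":0,"spin":0},{"grip":-1,"tx":0,"ty":0,"tz":0,"spin":0},{"grip":-1,"tx":0,"ty":0,"tz":0,"spin":0},{"grip":-1,"tx":0,"ty":0,"tz":0,"spin":0},{"grip":-1,"tx":0,"ty":0,"tz":0,"spin":0},{"grip":-1,"tx":0,"ty":0,"tz":0,"spin":0},{"grip":-1,"tx":0,"ty":0,"tz":0,"spin":0},{"grip":-1,"tx":0,"ty":0,"tz":0,"spin":0}]'
```

```text
clock: 12.67
tool_pos: [0.422, -0.1771, 0.0212]
eef_rot: [0.707, 0.707, -0.001, -0.002]
contact_force: [0.2, 0.8, 6.1]
opening: 0.327
finger_force: 8.0
```

It stopped 8 mm high, so I'll reopen and lower further for a firmer grip.

```bash
python3 -m creep '[{"grip":0.2,"tx":0,"ty":0,"tz":0,"spin":0},{"grip":0.2,"tx":0,"ty":0,"tz":0,"spin":0},{"grip":0.2,"tx":0,"ty":0,"tz":0,"spin":0},{"grip":0.2,"tx":0,"ty":0,"tz":0.4,"spin":0},{"grip":0.2,"tx":0,"ty":0,"tz":0.4,"spin":0},{"grip":0.2,"tx":0,"ty":0,"tz":0,"spin":0},{"grip":0.2,"tx":0,"ty":0,"tz":0,"spin":0}]' 8; python3 -c "
from h import *
print(r.get_state()['q'],r.get_state()['tool_pos'])"
```

```text
clock: 13.25
tool_pos: [0.4213, -0.177, 0.0154]
eef_rot: [0.707, 0.707, -0.002, -0.003]
contact_force: [0.1, -0.1, -0.1]
opening: 0.598
finger_force: 0.0
[ 0.32117643  0.9230773  -0.04019297  2.196501    0.85355252  0.04359462
 -0.55569185] [ 0.42129522 -0.1770308   0.01538581]
```

Joint 6 is at its limit here. z = 0.0154 still gives 12 mm of pad on the cork, so I'll grip and lift.

```bash
python3 -m creep '[{"grip":-1,"tx":0,"ty":0,"tz":0,"spin":0},{"grip":-1,"tx":0,"ty":0,"tz":0,"spin":0},{"grip":-1,"tx":0,"ty":0,"tz":0,"spin":0},{"grip":-1,"tx":0,"ty":0,"tz":0,"spin":0},{"grip":-1,"tx":0,"ty":0,"tz":0,"spin":0},{"grip":-1,"tx":0,"ty":0,"tz":0,"spin":0},{"grip":-1,"tx":0,"ty":0,"tz":-1,"spin":0},{"grip":-1,"tx":0,"ty":0,"tz":-3,"spin":0}]' 10;python3 -m creep '[{"grip":-1,"tx":0,"ty":0,"tz":-2,"spin":0},{"grip":-1,"tx":-0.8,"ty":2.6,"tz":0,"spin":0},{"grip":-1,"tx":-0.8,"ty":2.6,"tz":0,"spin":0},{"grip":-1,"tx":-0.8,"ty":2.6,"tz":0,"spin":0},{"grip":-1,"tx":-0.8,"ty":2.6,"tz":0,"spin":0},{"grip":-1,"tx":-0.8,"ty":2.6,"tz":0,"spin":0},{"grip":-1,"tx":-0.8,"ty":2.6,"tz":0,"spin":0},{"grip":-1,"tx":0,"ty":0,"tz":0,"spin":0}]'; python3 -m creep '[{"grip":-1,"tx":0,"ty":0,"tz":0,"spin":0},{"grip":-1,"tx":0,"ty":0,"tz":0,"spin":0}]'
python3 - <<'E'
from h import *
snap('wrist','wrist10')
snap('side','side3')
p=cv2.imread('pics/wrist10.png');q=cv2.imread('pics/side3.png')
cv2.imwrite('pics/c10.png',np.vstack([p[:300],cv2.resize(q[160:310,220:460],(640,300))]))
E
```

```text
clock: 13.92
tool_pos: [0.4204, -0.1761, 0.0535]
eef_rot: [0.706, 0.708, -0.004, -0.005]
contact_force: [0.0, -0.1, -0.7]
opening: 0.327
finger_force: 10.0
clock: 14.58
tool_pos: [0.5831, -0.2266, 0.0749]
eef_rot: [0.708, 0.706, 0.001, 0.0]
contact_force: [1.2, 0.1, -0.4]
opening: 0.329
finger_force: 10.0
clock: 14.75
tool_pos: [0.5763, -0.2248, 0.0741]
eef_rot: [0.707, 0.707, -0.002, -0.003]
contact_force: [-0.9, 0.9, -1.2]
opening: 0.328
finger_force: 10.0
```

View pics/c10.png

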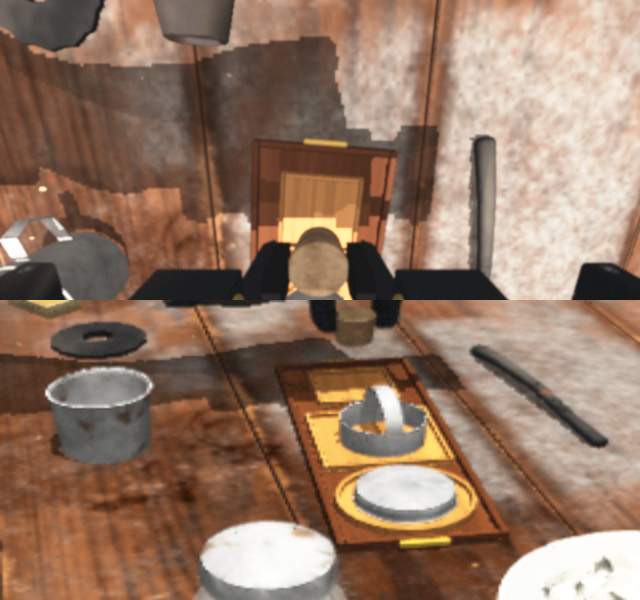

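The cutter and lid both sit flat in their bins. The cork is held above the small bin, with its far corners at (282,172) and (363,177).

```bash
python3 -m creep '[{"grip":-1,"tx":-0.1,"ty":0.1,"tz":2.5,"spin":0},{"grip":-1,"tx":0,"ty":0,"tz":2,"spin":0},{"grip":-1,"tx":0,"ty":0,"tz":0.5,"spin":0},{"grip":-1,"tx":0,"ty":0,"tz":0,"spin":0},{"grip":-1,"tx":0,"ty":0,"tz":0,"spin":0}]'
```

```text
clock: 15.27
tool_pos: [0.5783, -0.2258, 0.0251]
eef_rot: [0.707, 0.707, -0.002, -0.002]
contact_force: [-0.3, 0.8, -0.0]
opening: 0.327
finger_force: 10.0
```

```bash
python3 -m creep '[{"grip":-1,"tx":0,"ty":0,"tz":0.2,"spin":0},{"grip":-1,"tx":0,"ty":0,"tz":0.1,"spin":0},{"grip":-1,"tx":0,"ty":0,"tz":0,"spin":0},{"grip":-1,"tx":0,"ty":0,"tz":0,"spin":0}]'
```

```text
clock: 15.6
tool_pos: [0.579, -0.2262, 0.0223]
eef_rot: [0.707, 0.707, -0.001, -0.002]
contact_force: [0.8, 0.3, 1.3]
opening: 0.331
finger_force: 10.0
```

Touching the floor. I'll release and rise.

```bash
python3 -m creep '[{"grip":0.1,"tx":0,"ty":0,"tz":0,"spin":0},{"grip":0.1,"tx":0,"ty":0,"tz":0,"spin":0},{"grip":0.1,"tx":0,"ty":0,"tz":0,"spin":0},{"grip":0.1,"tx":0,"ty":0,"tz":0,"spin":0},{"grip":0.1,"tx":0,"ty":0,"tz":-2,"spin":0},{"grip":0.1,"tx":0,"ty":0,"tz":-4,"spin":0},{"grip":0.1,"tx":0,"ty":0,"tz":-4,"spin":0},{"grip":0.1,"tx":0,"ty":0,"tz":-4,"spin":0}]';python3 -m creep '[{"grip":0.1,"tx":-3,"ty":2,"tz":-2,"spin":0},{"grip":0.1,"tx":-3,"ty":0,"tz":-2,"spin":0},{"grip":0.1,"tx":-3,"ty":0,"tz":0,"spin":0},{"grip":0.1,"tx":-3,"ty":0,"tz":0,"spin":0},{"grip":0.1,"tx":-3,"ty":0,"tz":0,"spin":0},{"grip":0.1,"tx":0,"ty":0,"tz":0,"spin":0},{"grip":0.1,"tx":0,"ty":0,"tz":0,"spin":0},{"grip":0.1,"tx":0,"ty":0,"tz":0,"spin":0}]'
python3 - <<'E'
from h import *
snap('wrist','wrist11');z=load('wrist11');W=cloud(z)
def st(n,x,y,h0,h1,R):
    m=(W[...,2]>h0)&(W[...,2]<h1)&(np.hypot(W[...,0]-x,W[...,1]-y)<R);q=W[m];print(n,((q.min(0)+q.max(0))/2).round(4),np.median(q[:,2]).round(4),len(q))
st('cork',.578,-.226,.028,.045,.035);st('cutter',.572,-.313,.02,.065,.04);st('lid',.563,-.398,.016,.03,.04);st('cup',.395,-.27,.045,.07,.07)
E
```

```text
clock: 16.27
tool_pos: [0.5787, -0.2259, 0.1628]
eef_rot: [0.707, 0.707, -0.002, -0.003]
contact_force: [0.9, -0.2, 0.2]
opening: 0.552
finger_force: 0.0
clock: 16.93
tool_pos: [0.5995, -0.3751, 0.2011]
eef_rot: [0.707, 0.707, -0.001, -0.003]
contact_force: [0.7, 0.7, -0.2]
opening: 0.55
finger_force: 0.0
cork [ 0.5795 -0.2273  0.0326] 0.034 1029
cutter [ 0.5735 -0.3138  0.0392] 0.0504 964
lid [ 0.5634 -0.3987  0.0196] 0.0201 2174
cup [ 0.3954 -0.2634  0.0538] 0.0539 2534
```

View pics/wrist11.png

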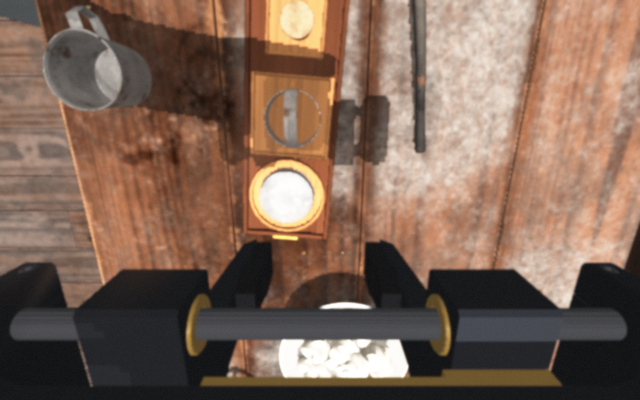

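The cork (297,18), cutter (292,117) and lid (287,193) are centred and flat in their bins. The cup and plate were not touched, and the arm is clear.

```bash
python3 -c "
from plant import workorder
print(workorder.finish_job())"
```

```text
the job is handed in; nothing more can be done
None
```

I handed the job in at about 17 s: the cutter, lid and cork each stand centred and flat in their own bins, and I left the cup and burr plate untouched; no verdict came back.

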